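Tip a circuit board over against an inspection ledge

TASK

The small circuit board stands on its four spacers on the table, bare side up. Without gripping or lifting it, push it with the fingertips against the front of the low wooden ledge and keep pushing until it tips up on its long edge and flips over onto the ledge, component side up. Then push it back along the ledge until its long edge lies flush against the metal fence, leave it there and do not disturb the other things on the table.

Things in the scene. Friction and masses are not known exactly. Their poses are not given: they have to be found in the camera images.
- board: Loose green board, plate 70 (x) x 94 (y) x 5 mm, 40 to 80 g, on four spacers 8 mm wide and high at x +-24, y +-38 mm; parts hang between them. Origin: centre, at the spacers' feet; the plate spans z 8 to 13 mm. z points out of the bare side: up at first, down once flipped. Its +x long edge faces the ledge within 20 degrees. Friction about 0.5 to 1: a finger pressing the edge carries it up.
- board_center (a point): Centre of the board's plate (10.5 mm along the board's z from its origin), with the board's axes.
- ledge: Fixed wooden block 110 (x) x 120 (y) x 12 mm high, origin at the middle of its front lower edge, z up. Front: upright face at x = 0, before which the board starts, its centre 55 to 90 mm from the face. On top along the back a metal fence, inner face at x = 100 mm, top 24 mm above the table. Its x axis, the way to push, points about to the robot's right (world -y).
- weight_100: Loose bystander: small pale yellow knobbed weight, 22 mm in diameter, 37 mm high, beside the board's way on the side away from the robot. Origin at the centre of its underside.
- switch_2: Loose bystander: rocker switch 34x31x25 mm beside the ledge on the side away from the robot. Origin at the centre of its underside.
- fuse_box: Loose bystander: small carton 40x62x24 mm behind the fence. Origin at the centre of its underside.
- terminal_strip: Loose bystander: white terminal strip 18x72x17 mm behind the fence. Origin at the centre of its underside.
Mind the look-alikes: they are no part of the job. Of the things shaped like the board, the green one is meant.

How it is judged:
On the way, in this order (a step that is already met when the one before it is completed fails the run):
1. the board is tipped up on edge against the ledge's front (angle between board_center's own z axis and vertical between 0.9 and 2.2 rad and contact force between board and ledge above 0.03 N and x of board_center in the frame of ledge above -0.05 m), for 0.05 s.
2. the board lies flipped over on the ledge (angle between board_center's own z axis and vertical above 3 rad and z of board_center in the frame of ledge between 0.01 and 0.019 m), for 0.2 s.
At the end, for the whole second after the job is handed in: The board rests component side up (its z axis within 0.08 rad of straight down), flat on the ledge's top, its long edge against the fence with no more than about 4 mm gap and within 0.08 rad of parallel, its centre within 45 mm of the ledge's middle line, at rest (angle between board_center's own z axis and vertical above 3.06 rad and z of board_center in the frame of ledge between 0.0115 and 0.0175 m and x of board_center in the frame of ledge between 0.0605 and 0.068 m and y of board_center in the frame of ledge between -0.045 and 0.045 m and angle between the x axis of board and the x axis of ledge, either way round below 0.08 rad and linear speed of board below 0.01 m/s); the robot touches nothing.
It fails at once if the board is lifted or carried: the centre of its plate rises more than 52 mm above the table, or more than 34 mm while it lies within 20 degrees of level (height (world z) of board_center above 0.052 m or (height (world z) of board_center above 0.034 m and (angle between board_center's own z axis and vertical below 0.35 rad or angle between board_center's own z axis and vertical above 2.79 rad))).
It fails at once if another thing is pushed more than 20 mm from its place (distance of any of weight_100, switch_2, fuse_box, terminal_strip from where it was at the start of the episode above 0.02 m).
It also fails if it takes over 58 s, if anything falls off the work surface, if the arm or the gripper's body presses on something with over 40 N, if the wrist force passes 120 N, or if a joint passes its speed limit or range.

ROBOT

A 6-joint arm with a two-finger parallel gripper is mounted at the origin on a cart in front of the work surface, level with it; the furniture and walls round the work are solid. World frame = base frame: x ahead of the robot, y to its left, z up, the work surface at z = 0. Lengths are in m, angles in rad, forces in N, time in s.
With the tool pointing down it reaches from about 0.35 to 0.725 m from the base axis. Payload 4.3 kg.
Tool frame: the origin (TCP) lies at the very end of the fingers, on their centre line; the grasp point (between the pads) lies 19 mm behind it; z points along the fingers, x is the direction in which the jaws open and shut, and the axes are right-handed (so a half turn about z gives the same grasp; the last joint's range is limited). The gripper opens to 85 mm and grips with 20 to 120 N. Pads are 22 mm wide; open, the fingers measure 114 mm over their backs; the gripper's body (76 mm by 85 mm) begins 54 mm behind the grasp point. The pads swing forward as they close: fully open they stand 13 mm farther back than shut.
Start: joints at [-1.274, 0.377, 0.081, 1.274, 0, 1.46], TCP at [0.228, -0.528, 0.231] pointing down, gripper open.
Joint ranges: [-2.72, 2.72], [-0.84, 1.66], [-1.02, 1.22], [-1.77, 2.12], [-1.37, 1.28], [-3.14, 3.14]. Speed limits (rad/s): [2.57, 2.57, 3.14, 3.14, 3.14, 3.14].

INTERFACE

Orientations are given as a rotation vector (axis times angle).
In Python, from cell import manip gives the robot as it stands. The module is installed in compiled form; this text tells all that it offers.
- The arm moves only by the tool arm_command, never from a script. Its argument "increments" is a list of rows, each a list of 5 numbers: the opening, from 0 (shut) to 1 (fully open), then the shift along the tool's x, y, z in mm, then the turn about the tool's z in degrees. In form: [[claw, tx, ty, tz, spin], ...]. A call has 1 to 20 rows; each row shifts and turns the commanded pose from where the row before left it, along the tool's axes as they then stand; what a row does not reach is not made up. A row lasts 1/12 s, in which the tool goes at most 41.7 mm and 7.16 degrees, less where a joint would pass 70% of its speed; a pose out of reach is approached as far as the arm can. A call with a gripper value outside its range is refused whole. The fingers move at their own pace and stop on an object; "force" is the grip in N (left out, the last holds). Time passes only in rows, so rows that do not move let the fingers close. It gives the time, the measured TCP pose, the force and the opening at its end, in the units of the state.
- manip.get_obs(): the state, without advancing time (a new reading comes with each control period).
- manip.get_image(name): name is "scene" or "top" or "wrist"; returns a dict with "frame" (384x512x3 uint8, blue, green, red), "K" (3x3 intrinsics, pixels), "pose" (4x4, takes a point from camera to world coordinates). Camera axes: x right, y down, z forward; pixel columns grow to the right and rows downward; lengths in m; the calibration is good to about 2 mm. A picture is of the moment at which its call begins. There is no depth.
- manip.sign_off(): hands the job in, once; it reports no verdict.
The state is a dict: "time": time; "joints": joint angles; "joint_vel": joint speeds; "joint_torque": joint torques, N m; "ee_pos": TCP position; "tool_rot": TCP orientation; "wrist_force": force on the tool from outside, world axes, zero at the start; "torque": the same for the moment, N m; "gripper_width": finger opening in m.
Only numpy, scipy, OpenCV 4.12 (cv2) and the standard library are available. Lean on these libraries where they do the work, as an engineer would, in place of code of your own. Each camera call takes 0.05 s, during which the arm holds its last target.

## Working session

There is one attempt and no reset: what is moved stays moved. The work goes in short steps, Python scripts to look and compute and a tool call to move; the robot and the scene stay as the last step left them, time stands still between calls to the robot, and variables do not carry over. Pictures are saved under pics/ and viewed, and the job is handed in when it is done.

Besides the shell and the picture viewer there is one more tool, called as name(argument=value, ...) on one line, values as JSON. arm_command: Moves the arm, as the interface text tells. Its arguments: {"type":"object","properties":{"increments":{"type":"array","items":{"type":"array","items":{"type":"number"}}},"force":{"type":"number"}},"required":["increments"]}

```bash
mkdir -p pics; cat > h.py <<'E'
import numpy as np, cv2
from cell import manip
def ray(im,u,v):
    K=np.array(im["K"]);P=np.array(im["pose"])
    d=P[:3,:3]@np.linalg.inv(K)@np.array([u,v,1.]);return P[:3,3],d
def onz(im,u,v,z):
    o,d=ray(im,u,v);return o+d*(z-o[2])/d[2]
def proj(im,p):
    P=np.array(im["pose"]);q=np.array(im["K"])@(P[:3,:3].T@(np.array(p)-P[:3,3]));return q[:2]/q[2]
E
python3 - <<'E'
from h import *
for n in ("scene","top"):
    im=manip.get_image(n);cv2.imwrite(f"pics/{n}0.png",cv2.resize(im["frame"],(800,600),interpolation=cv2.INTER_CUBIC));np.save(f"{n}0.npy",im,allow_pickle=True)
    print(n,np.round(im["pose"],3).tolist(),np.round(im["K"],1).tolist())
o=manip.get_obs();print(o)
E
```

```text
scene [[0.616, -0.587, 0.525, 0.044], [-0.787, -0.446, 0.426, -0.429], [-0.016, -0.676, -0.736, 0.683], [0.0, 0.0, 0.0, 1.0]] [[386.7, 0.0, 248.7], [0.0, 386.7, 192.2], [0.0, 0.0, 1.0]]
top [[0.027, -0.986, 0.163, 0.317], [-0.999, -0.033, -0.032, -0.026], [0.037, -0.162, -0.986, 1.09], [0.0, 0.0, 0.0, 1.0]] [[412.8, 0.0, 253.1], [0.0, 412.8, 187.6], [0.0, 0.0, 1.0]]
{'time': 0.1, 'joints': array([-1.27431449e+00,  3.77982735e-01,  7.97737526e-02,  1.27439662e+00,
        4.50544661e-06,  1.46050555e+00]), 'joint_vel': array([ 1.95625688e-05, -1.79232849e-03,  2.43069256e-03, -2.30440338e-04,
        3.94678469e-04,  1.78617543e-03]), 'joint_torque': array([ 3.63302199e-03, -4.64692712e+01,  2.70582944e+01,  1.19460962e-02,
       -4.19961214e-05, -6.39214505e-06]), 'ee_pos': array([ 0.22733836, -0.52751796,  0.23046398]), 'tool_rot': array([-2.62338758e+00,  1.72631413e+00,  2.18239149e-03]), 'wrist_force': array([-0.64473037,  0.48918717, -0.45214272]), 'torque': array([-0.02746439, -0.02080674, -0.01044098]), 'gripper_width': 0.0856195914561303}
```

View pics/scene0.png

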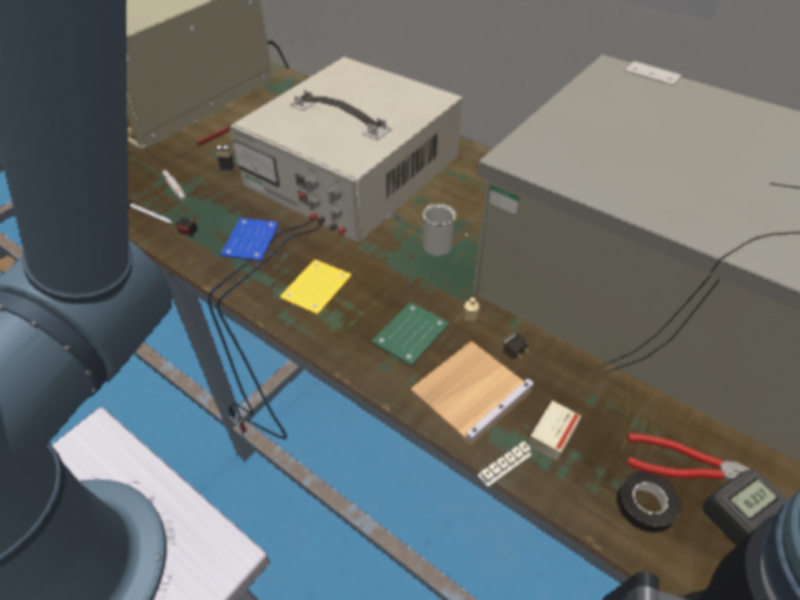

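View pics/top0.png

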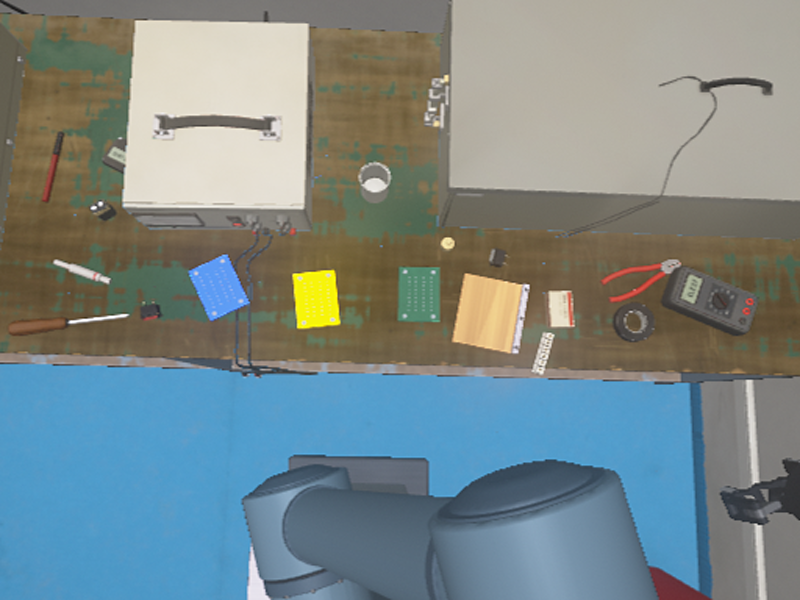

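Board candidates in the top view are blue (219,287), yellow (317,298) and green (419,294). I choose the green one, which is next to the ledge (490,313). I'll measure the contours and take a crop to check.

```bash
cat > m.py <<'E'
from h import *
def quad(mask):
    c=max(cv2.findContours(mask,cv2.RETR_EXTERNAL,cv2.CHAIN_APPROX_NONE)[0],key=cv2.contourArea)
    r=cv2.minAreaRect(c);return c,cv2.boxPoints(r)
if __name__=="__main__":
  for n,rg,rl in (("scene",(370,300,455,365),(405,335,540,440)),("top",(392,260,446,328),(448,268,535,360))):
    im=np.load(f"{n}0.npy",allow_pickle=True).item();f=im["frame"];hsv=cv2.cvtColor(f,cv2.COLOR_BGR2HSV)
    print(hsv[int(330*.64),int(410*.64)] if n=="scene" else hsv[int(275*.64),int(419*.64)], hsv[int(385*.64),int(465*.64)] if n=="scene" else hsv[int(313*.64),int(490*.64)])
    for nm,r,lo,hi,z in (("board",rg,(65,90,40),(85,255,255),.013),("ledge",rl,(5,40,140),(25,190,255),.012)):
        m=cv2.inRange(hsv,lo,hi);k=np.zeros_like(m);a=[int(x*.64) for x in r];k[a[1]:a[3],a[0]:a[2]]=255;m&=k
        m=cv2.morphologyEx(m,cv2.MORPH_CLOSE,np.ones((5,5)));m=cv2.morphologyEx(m,cv2.MORPH_OPEN,np.ones((3,3)))
        c,_=quad(m)
        w=np.array([onz(im,u+0,v+0,z)[:2] for u,v in c[:,0]],np.float32)*1000
        rr=cv2.minAreaRect(w);print(n,nm,np.round(rr[0],1),np.round(rr[1],1),round(rr[2],1),np.round(cv2.boxPoints(rr)).tolist(),cv2.contourArea(c))
  im=np.load("scene0.npy",allow_pickle=True).item();t=im["frame"][180:290,220:360]
  cv2.imwrite("pics/crop0.png",cv2.resize(t,None,fx=5,fy=5,interpolation=cv2.INTER_CUBIC))
E
python3 m.py
```

```text
[ 72  79 116] [ 16 107 214]Traceback (most recent call last):
  File "m.py", line 12, in <module>
    c,_=quad(m)
        ~~~~^^^
  File "m.py", line 3, in quad
    c=max(cv2.findContours(mask,cv2.RETR_EXTERNAL,cv2.CHAIN_APPROX_NONE)[0],key=cv2.contourArea)
ValueError: max() iterable argument is empty
```

```bash
sed -i 's/(65,90,40)/(62,55,60)/' m.py; python3 m.py
```

```text
[ 72  79 116] [ 16 107 214]
scene board [ 493.2 -103.9] [93.5 67.8] 0.4 [[446.0, -70.0], [447.0, -138.0], [540.0, -137.0], [540.0, -70.0]] 923.5
scene ledge [ 466.1 -219.4] [100.  121.8] 80.4 [[398.0, -258.0], [518.0, -279.0], [534.0, -180.0], [414.0, -160.0]] 2186.5
[ 75  99 139] [ 19 109 235]
top board [495.6 -98.8] [91.7 66.8] 1.5 [[449.0, -67.0], [451.0, -133.0], [542.0, -131.0], [541.0, -64.0]] 849.5
top ledge [ 467.2 -216.2] [102.5 121.8] 80.2 [[398.0, -256.0], [518.0, -277.0], [536.0, -176.0], [416.0, -155.0]] 1661.5
```

View pics/crop0.png

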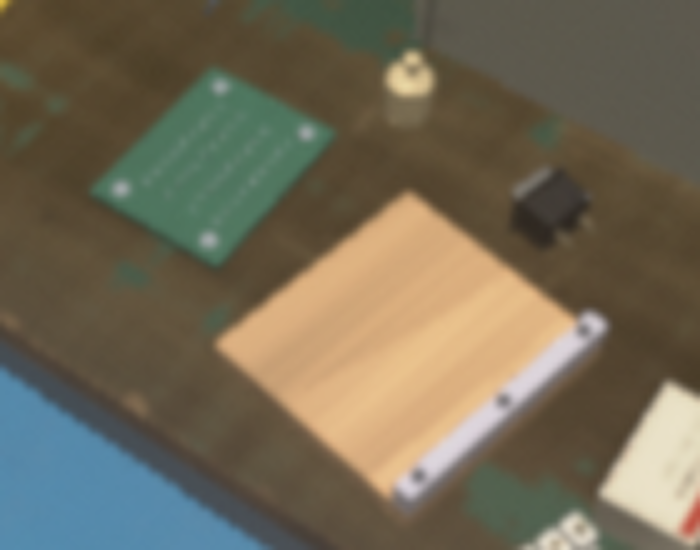

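The crop confirms the green board: bare side up, with the ledge, fence, weight and switch around it. In the ledge frame the board centre is at about (-69, +8) mm, yawed about 11°. Next I turn the tool so its x lies along the ledge's y, then travel to behind the board.

arm_command(increments=[[1, 0, 0, 0, -7.1], [1, 0, 0, 0, -7.1], [1, 0, 0, 0, -7.1], [1, 0, 0, 0, -7.1], [1, 0, 0, 0, -7.1], [1, 0, 0, 0, -7.1], [1, 0, 0, 0, -7.1], [1, 0, 0, 0, -7.1]])

```text
time: 0.77
ee_pos: [0.2274, -0.5277, 0.2307]
tool_rot: [-3.13, 0.261, 0.001]
wrist_force: [-0.3, 0.1, 0.7]
gripper_width: 0.0856
```

arm_command(increments=[[0.6, 9.5, -26.8, 0, 0], [0.6, 9.5, -26.8, 0, 0], [0.6, 9.5, -26.8, 0, 0], [0.6, 9.5, -26.8, 0, 0], [0.6, 9.5, -26.8, 0, 0], [0.6, 9.5, -26.8, 0, 0], [0.6, 9.5, -26.8, 0, 0], [0.6, 9.5, -26.8, 0, 0], [0.6, 9.5, -26.8, 0, 0], [0.6, 9.5, -26.8, 0, 0], [0.6, 9.5, -26.8, 0, 0], [0.6, 9.5, -26.8, 0, 0], [0.6, 9.5, -26.8, 0, 0], [0.6, 9.5, -26.8, 0, 0], [0.6, 9.5, -26.8, 0, 0], [0.6, 9.5, -26.8, 0, 0], [0.6, 9.5, -26.8, 0, 0], [0.6, 9.5, -26.8, 0, 0], [0.6, 9.5, -26.8, 0, 0], [0.6, 9.5, -26.8, 0, 0]])

```text
time: 2.43
ee_pos: [0.5069, -0.0312, 0.2309]
tool_rot: [3.13, -0.271, -0.001]
wrist_force: [0.2, -0.7, 0.1]
gripper_width: 0.0514
```

```bash
python3 - <<'E'
from h import *
from scipy.spatial.transform import Rotation as R
for n in ("wrist","scene"):
    im=manip.get_image(n);cv2.imwrite(f"pics/{n}1.png",im["frame"]);np.save(f"{n}1.npy",im,allow_pickle=True)
    print(n,np.round(im["pose"],3).tolist())
o=manip.get_obs();print(o["time"],o["ee_pos"],o["gripper_width"],o["joints"]);print(R.from_rotvec(o["tool_rot"]).as_matrix().round(3))
E
```

```text
wrist [[0.985, -0.166, -0.046, 0.52], [-0.172, -0.95, -0.26, 0.034], [-0.001, 0.264, -0.964, 0.374], [0.0, 0.0, 0.0, 1.0]]
scene [[0.616, -0.587, 0.525, 0.044], [-0.787, -0.446, 0.426, -0.429], [-0.016, -0.676, -0.736, 0.683], [0.0, 0.0, 0.0, 1.0]]
2.5333 [ 0.5078891  -0.02966305  0.23070651] 0.051311553407383824 [-1.83832647e-01  2.42760452e-01 -1.07940907e-01  1.22041960e+00
  1.21780583e-03  1.55478121e+00]
[[ 0.986 -0.167 -0.   ]
 [-0.167 -0.986  0.001]
 [-0.    -0.001 -1.   ]]
```

View pics/wrist1.png

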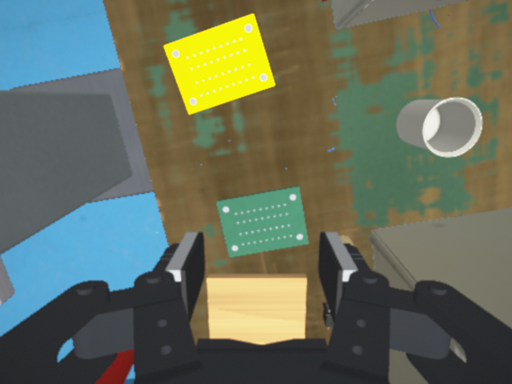

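View pics/scene1.png

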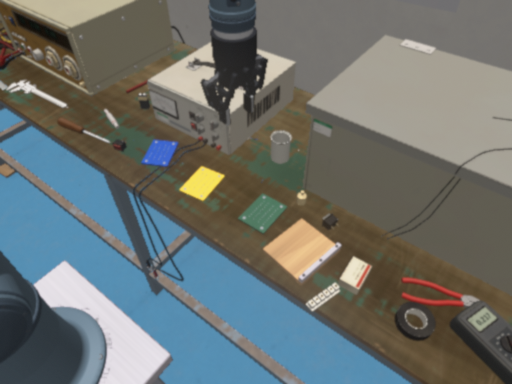

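The wrist view shows the green board at (262,222) and the ledge at (257,310), with the fingers on either side. I'll refine the measurement from this view.

```bash
cat > w.py <<'E'
from h import *
import sys
def meas(im,lo,hi,z,roi,nm):
    hsv=cv2.cvtColor(im["frame"],cv2.COLOR_BGR2HSV);m=cv2.inRange(hsv,lo,hi);k=np.zeros_like(m);k[roi[1]:roi[3],roi[0]:roi[2]]=255;m&=k
    m=cv2.morphologyEx(m,cv2.MORPH_CLOSE,np.ones((5,5)));m=cv2.morphologyEx(m,cv2.MORPH_OPEN,np.ones((3,3)))
    c=max(cv2.findContours(m,cv2.RETR_EXTERNAL,cv2.CHAIN_APPROX_NONE)[0],key=cv2.contourArea)
    w=np.array([onz(im,u,v,z)[:2] for u,v in c[:,0]],np.float32)*1000
    rr=cv2.minAreaRect(w);print(nm,np.round(rr[0],1),np.round(rr[1],1),round(rr[2],1),np.round(cv2.boxPoints(rr)).tolist())
G=((62,55,60),(85,255,255))
L=((5,40,140),(25,190,255))
if __name__=="__main__":
    im=np.load("wrist1.npy",allow_pickle=True).item()
    meas(im,*G,.013,(205,180,315,265),"board")
    meas(im,*L,.012,(200,270,310,345),"ledge")
E
python3 w.py
```

```text
board [ 497.5 -101.1] [93.6 70.6] 0.9 [[450.0, -67.0], [451.0, -137.0], [545.0, -136.0], [544.0, -65.0]]
ledge [ 470.3 -213.3] [ 98.7 121.7] 80.1 [[402.0, -251.0], [522.0, -272.0], [539.0, -175.0], [419.0, -154.0]]
```

arm_command(increments=[[0.6, 0, 0, 27, 0], [0.6, 0, 0, 27, 0], [0.6, 0, 0, 27, 0], [0.6, 0, 0, 27, 0], [0.6, 0, 0, 27, 0], [0.6, 0, 0, 27, 0], [0.6, 0, 0, 27, 0], [0.6, 0, 0, 27, 0], [0.6, 0, 0, 8, 0], [0.6, 0, 0, 0, 0], [0.6, 0, 0, 0, 0]])

```text
time: 3.45
ee_pos: [0.5065, -0.033, 0.0076]
tool_rot: [3.13, -0.272, -0.001]
wrist_force: [-0.3, -0.8, 0.6]
gripper_width: 0.0512
```

arm_command(increments=[[0.6, 0, 0, 2, 0], [0.6, 0, 0, 0, 0], [0.6, 0, 0, 0, 0]])

```text
time: 3.7
ee_pos: [0.5081, -0.033, 0.0066]
tool_rot: [3.129, -0.271, 0.004]
wrist_force: [-0.9, -0.3, 0.5]
gripper_width: 0.0512
```

arm_command(increments=[[0.6, 0, 0, 2, 0], [0.6, 0, 0, 0, 0], [0.6, 0, 0, 0, 0]])

```text
time: 3.95
ee_pos: [0.5069, -0.0327, 0.0035]
tool_rot: [3.13, -0.271, 0.001]
wrist_force: [-0.0, -0.2, 0.1]
gripper_width: 0.0516
```

arm_command(increments=[[0.6, 0, 0, 2, 0], [0.6, 0, 0, 0, 0], [0.6, 0, 0, 0, 0]])

```text
time: 4.2
ee_pos: [0.5066, -0.0327, 0.0011]
tool_rot: [3.13, -0.271, -0.001]
wrist_force: [-0.7, 0.1, -0.1]
gripper_width: 0.0514
```

arm_command(increments=[[0.6, 0, 0, 2, 0], [0.6, 0, 0, 0, 0], [0.6, 0, 0, 0, 0]])

```text
time: 4.45
ee_pos: [0.5066, -0.0327, -0.0009]
tool_rot: [3.13, -0.271, -0.0]
wrist_force: [0.4, 0.1, 1.1]
gripper_width: 0.0512
```

arm_command(increments=[[0.6, 0, 0, 2, 0], [0.6, 0, 0, 0, 0], [0.6, 0, 0, 0, 0]])

```text
time: 4.7
ee_pos: [0.5067, -0.0327, -0.0029]
tool_rot: [3.13, -0.271, -0.0]
wrist_force: [0.0, -0.3, 0.3]
gripper_width: 0.0517
```

arm_command(increments=[[0.6, 0, 0, 2, 0], [0.6, 0, 0, 0, 0], [0.6, 0, 0, 0, 0]])

```text
time: 4.95
ee_pos: [0.5069, -0.0328, -0.0032]
tool_rot: [3.13, -0.271, 0.001]
wrist_force: [-4.0, 0.8, 15.7]
gripper_width: 0.0511
```

arm_command(increments=[[0.6, 0, 0, 2, 0], [0.6, 0, 0, 0, 0], [0.6, 0, 0, 0, 0]])

```text
time: 5.2
ee_pos: [0.507, -0.0328, -0.0033]
tool_rot: [3.129, -0.271, 0.002]
wrist_force: [-10.0, 1.3, 32.1]
gripper_width: 0.0511
```

Fingertips touch the table at TCP z = -3.3 mm at this opening. I raise to tip height of about 4 mm and push.

arm_command(increments=[[0.6, 0, 0, -4, 0], [0.6, 0, 0, -4, 0], [0.6, 0, 4, 0, 0], [0.6, 0, 4, 0, 0], [0.6, 0, 4, 0, 0], [0.6, 0, 4, 0, 0], [0.6, 0, 4, 0, 0], [0.6, 0, 4, 0, 0], [0.6, 0, 4, 0, 0], [0.6, 0, 4, 0, 0], [0.6, 0, 4, 0, 0], [0.6, 0, 4, 0, 0], [0.6, 0, 4, 0, 0], [0.6, 0, 4, 0, 0], [0.6, 0, 0, 0, 0]])

```text
time: 6.45
ee_pos: [0.4985, -0.0808, 0.0013]
tool_rot: [3.129, -0.272, 0.0]
wrist_force: [0.1, 0.6, 0.1]
gripper_width: 0.0514
```

```bash
cat > snap.py <<'E'
from h import *
import sys
t=sys.argv[1]
o=manip.get_obs();print(o["time"],o["ee_pos"].round(4),o["wrist_force"].round(2))
e=o["ee_pos"][:2]*1000-np.array([477,-167]);print("ledge x,y of tcp",(e@[-.17,-.985]).round(1),(e@[.985,-.17]).round(1))
a=manip.get_image("scene");b=manip.get_image("wrist")
np.save("sc.npy",a,allow_pickle=True);np.save("wr.npy",b,allow_pickle=True)
c=cv2.resize(a["frame"][150:320,200:380],None,fx=3,fy=3,interpolation=cv2.INTER_CUBIC)
d=b["frame"][150:384,100:410]
d=cv2.resize(d,(int(d.shape[1]*510/d.shape[0]),510))[:, 200:460]
cv2.imwrite(f"pics/{t}.png",np.hstack([c,d]))
E
python3 snap.py p1
```

```text
6.45 [ 0.4985 -0.0808  0.0013] [0.08 0.57 0.07]
ledge x,y of tcp -88.5 6.5
```

View pics/p1.png

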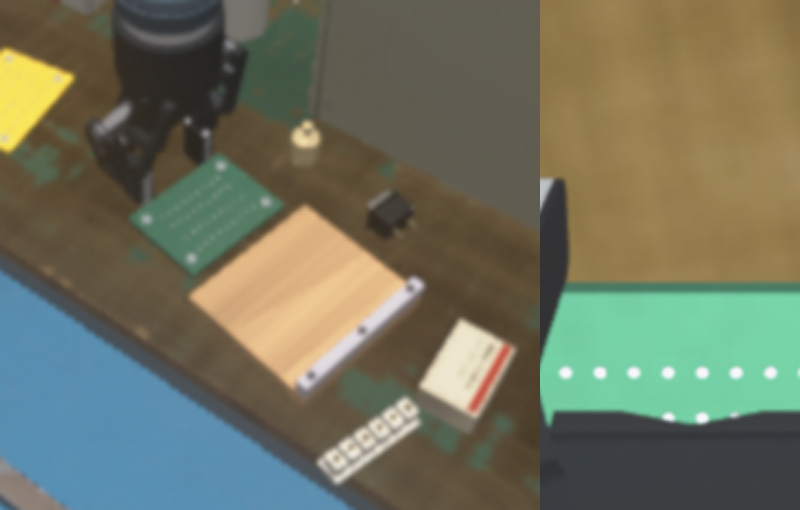

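The scene view shows the board squared to the fingers, with a gap of about 10 mm to the ledge. I keep pushing slowly.

arm_command(increments=[[0.6, 0, 2, 0, 0], [0.6, 0, 2, 0, 0], [0.6, 0, 2, 0, 0], [0.6, 0, 0, 0, 0]])

```text
time: 6.88
ee_pos: [0.4975, -0.0862, 0.0013]
tool_rot: [3.13, -0.271, 0.0]
wrist_force: [-0.5, 0.6, -0.4]
gripper_width: 0.0517
```

arm_command(increments=[[0.6, 0, 2, 0, 0], [0.6, 0, 0, 0, 0]])

```text
time: 7.05
ee_pos: [0.4972, -0.0882, 0.0013]
tool_rot: [3.13, -0.271, 0.0]
wrist_force: [0.2, -1.0, -1.0]
gripper_width: 0.051
```

arm_command(increments=[[0.6, 0, 2, 0, 0], [0.6, 0, 0, 0, 0]])

```text
time: 7.22
ee_pos: [0.4968, -0.0902, 0.0013]
tool_rot: [3.13, -0.271, 0.0]
wrist_force: [-0.5, -0.6, 0.1]
gripper_width: 0.0514
```

```bash
python3 snap.py p2
```

```text
7.2167 [ 0.4968 -0.0902  0.0013] [-0.53 -0.62  0.11]
ledge x,y of tcp -79.1 6.4
```

View pics/p2.png

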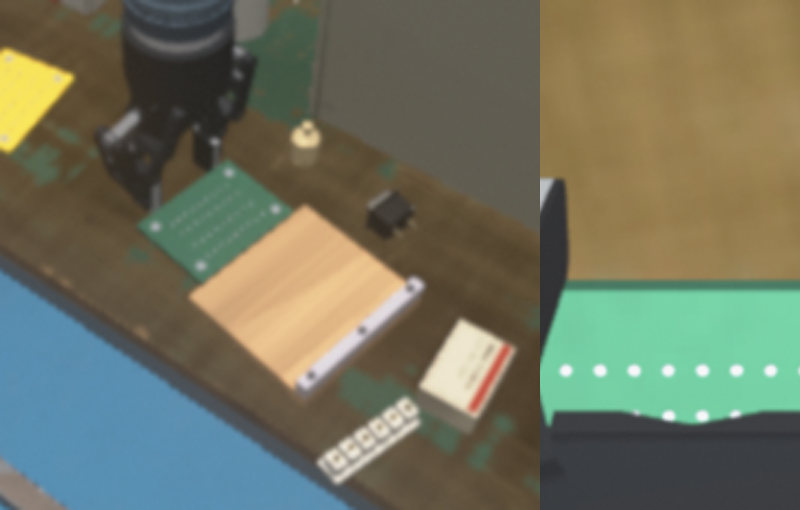

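arm_command(increments=[[0.6, 0, 1, 0, 0], [0.6, 0, 0, 0, 0]])

```text
time: 7.48
ee_pos: [0.4966, -0.0904, 0.0013]
tool_rot: [-3.129, 0.27, -0.0]
wrist_force: [0.1, 1.3, 1.3]
gripper_width: 0.0514
```

arm_command(increments=[[0.6, 0, 1, 0, 0], [0.6, 0, 0, 0, 0]])

```text
time: 7.65
ee_pos: [0.4966, -0.0905, 0.0013]
tool_rot: [-3.127, 0.269, -0.0]
wrist_force: [1.4, 6.2, 1.5]
gripper_width: 0.0514
```

arm_command(increments=[[0.6, 0, 1, 0, 0], [0.6, 0, 0, 0, 0]])

```text
time: 7.82
ee_pos: [0.4965, -0.0905, 0.0013]
tool_rot: [-3.125, 0.268, -0.001]
wrist_force: [1.2, 7.8, 2.2]
gripper_width: 0.0511
```

The board is braced between the fingertips and the ledge with about 8 N. Next I carry the edge up by friction, following the arc.

arm_command(increments=[[0.6, 0, 0, -2, 0], [0.6, 0, 0, -2, 0], [0.6, 0, 0, -2, 0], [0.6, 0, 0, -2, 0], [0.6, 0, 0, 0, 0]])

```text
time: 8.23
ee_pos: [0.4965, -0.0908, 0.0094]
tool_rot: [-3.126, 0.268, -0.001]
wrist_force: [1.8, 5.8, 0.4]
gripper_width: 0.0512
```

```bash
python3 snap.py p3
```

```text
8.2333 [ 0.4965 -0.0908  0.0094] [1.78 5.84 0.44]
ledge x,y of tcp -78.4 6.2
```

View pics/p3.png

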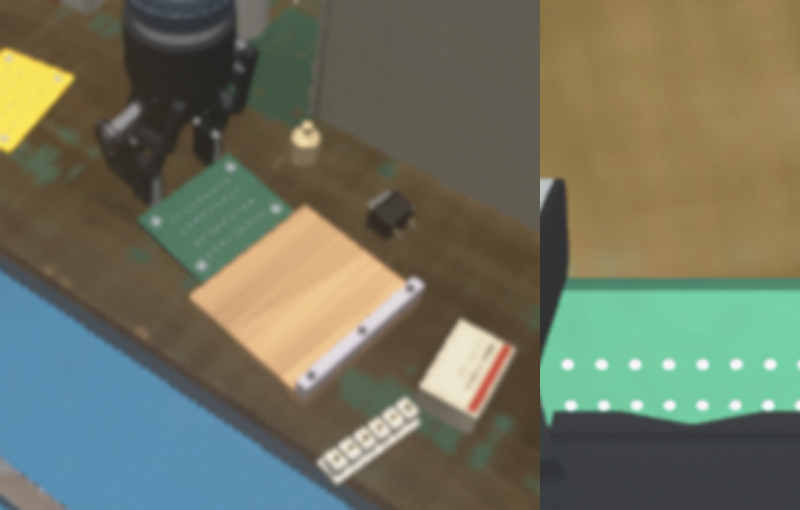

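Edge marks (left hole, 155,220 in the crop) have risen with the fingers, so the board is being carried. I continue.

arm_command(increments=[[0.6, 0, 0.2, -2, 0], [0.6, 0, 0.2, -2, 0], [0.6, 0, 0.3, -2, 0], [0.6, 0, 0.3, -2, 0], [0.6, 0, 0, 0, 0]])

```text
time: 8.75
ee_pos: [0.4963, -0.0919, 0.0175]
tool_rot: [-3.126, 0.269, -0.001]
wrist_force: [1.0, 6.3, 0.9]
gripper_width: 0.0513
```

arm_command(increments=[[0.6, 0, 0.5, -2, 0], [0.6, 0, 0.5, -2, 0], [0.6, 0, 0.6, -2, 0], [0.6, 0, 0.6, -2, 0], [0.6, 0, 0, 0, 0]])

```text
time: 9.17
ee_pos: [0.496, -0.094, 0.0257]
tool_rot: [-3.126, 0.269, -0.001]
wrist_force: [0.9, 6.9, 2.4]
gripper_width: 0.0513
```

```bash
python3 snap.py p4
```

```text
9.1667 [ 0.496  -0.094   0.0257] [0.91 6.87 2.42]
ledge x,y of tcp -75.1 6.3
```

View pics/p4.png

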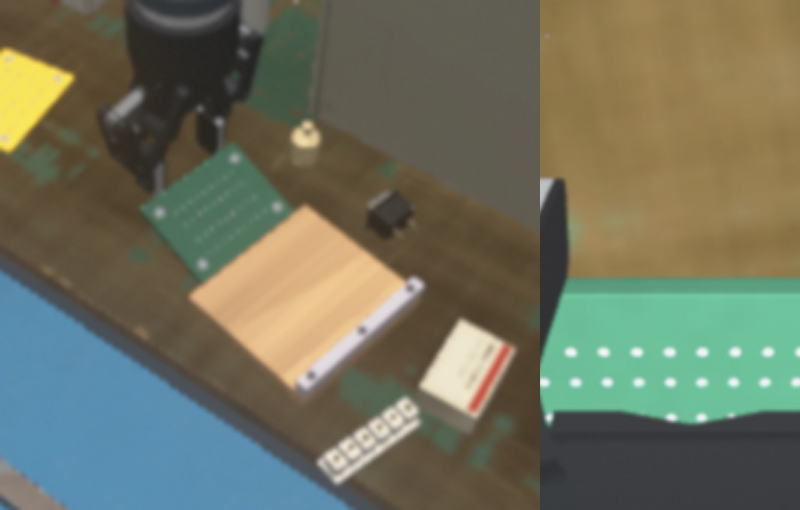

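The board is now tilted about 20° and still braced. I continue along the arc.

arm_command(increments=[[0.6, 0, 0.7, -2, 0], [0.6, 0, 0.8, -2, 0], [0.6, 0, 0.8, -2, 0], [0.6, 0, 0.9, -2, 0], [0.6, 0, 0, 0, 0]])

```text
time: 9.68
ee_pos: [0.4955, -0.0971, 0.0338]
tool_rot: [-3.126, 0.269, -0.001]
wrist_force: [-0.1, 6.7, 3.4]
gripper_width: 0.0513
```

arm_command(increments=[[0.6, 0, 1.1, -2, 0], [0.6, 0, 1.2, -2, 0], [0.6, 0, 1.3, -2, 0], [0.6, 0, 1.3, -2, 0], [0.6, 0, 0, 0, 0]])

```text
time: 10.1
ee_pos: [0.4948, -0.1018, 0.042]
tool_rot: [-3.125, 0.269, -0.002]
wrist_force: [0.6, 7.6, 5.0]
gripper_width: 0.0513
```

```bash
python3 snap.py p5
```

```text
10.1 [ 0.4948 -0.1018  0.042 ] [0.61 7.58 4.95]
ledge x,y of tcp -67.3 6.4
```

View pics/p5.png

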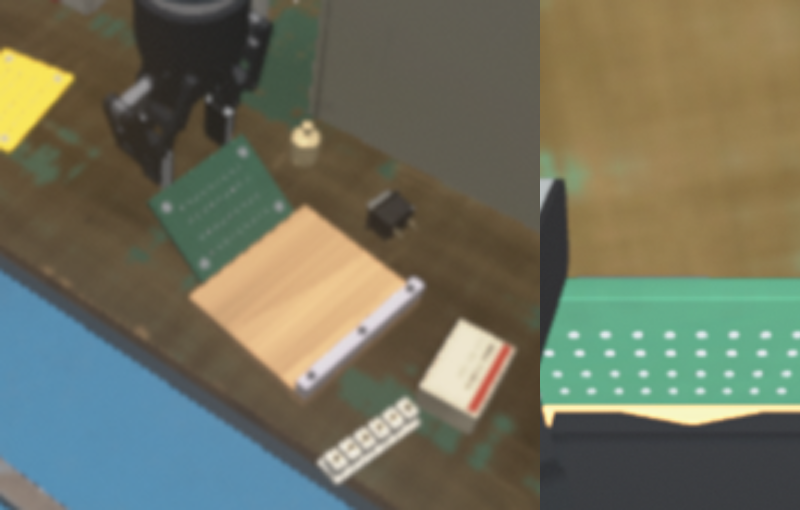

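The tilt is about 36° and the board is still braced. I ease the force slightly and go on.

arm_command(increments=[[0.6, 0, 1.2, -2, 0], [0.6, 0, 1.4, -2, 0], [0.6, 0, 1.6, -2, 0], [0.6, 0, 0, 0, 0]])

```text
time: 10.53
ee_pos: [0.4941, -0.1083, 0.0479]
tool_rot: [3.129, -0.27, 0.002]
wrist_force: [0.9, 0.9, 1.1]
gripper_width: 0.0511
```

```bash
python3 snap.py p6
```

```text
10.5333 [ 0.4941 -0.1083  0.0479] [0.93 0.89 1.12]
ledge x,y of tcp -60.7 6.9
```

View pics/p6.png

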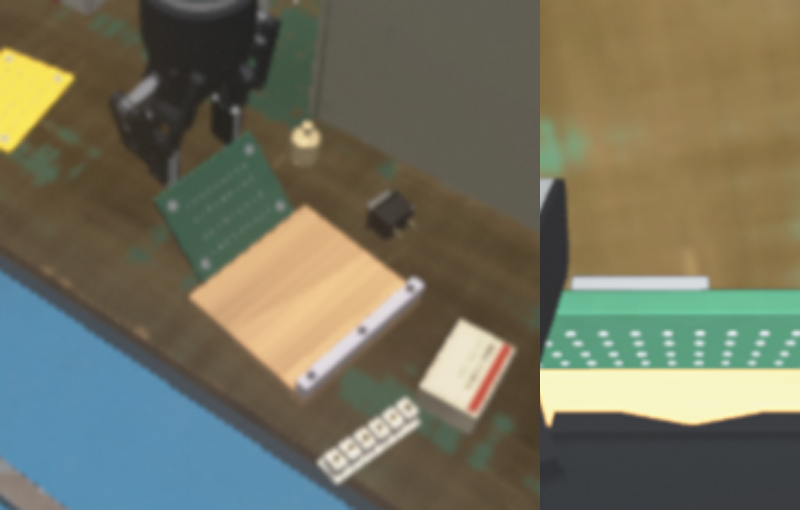

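It slipped steeper: about 50° tilt now, with the fingertips under the edge on the component side. I push forward.

arm_command(increments=[[0.6, 0, 2, -0.5, 0], [0.6, 0, 2, -0.5, 0], [0.6, 0, 2, -0.5, 0], [0.6, 0, 2, -0.5, 0], [0.6, 0, 2, 0, 0], [0.6, 0, 2, 0, 0], [0.6, 0, 0, 0, 0]])

```text
time: 11.22
ee_pos: [0.4924, -0.1182, 0.0504]
tool_rot: [-3.125, 0.269, -0.003]
wrist_force: [-0.7, 8.1, 10.1]
gripper_width: 0.051
```

```bash
python3 snap.py p7
```

```text
11.2167 [ 0.4924 -0.1182  0.0504] [-0.7   8.07 10.13]
ledge x,y of tcp -50.7 6.9
```

View pics/p7.png

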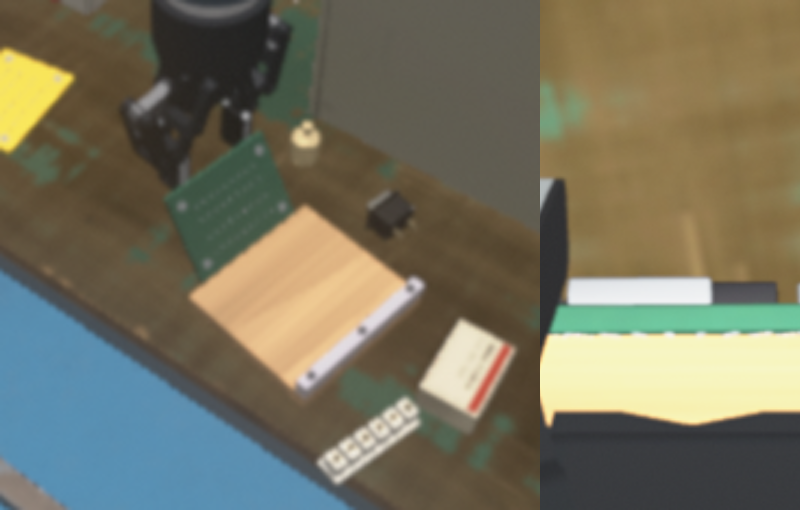

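The board is at about 65°, but the tip is compressing it along its length (8 N horizontal, 10 N vertical). I raise to let it swing.

arm_command(increments=[[0.6, 0, 0, -1.5, 0], [0.6, 0, 0, -1.5, 0], [0.6, 0, 0, 0, 0]])

```text
time: 11.57
ee_pos: [0.4921, -0.1198, 0.0529]
tool_rot: [-3.13, 0.27, -0.002]
wrist_force: [0.1, 5.0, 4.9]
gripper_width: 0.0518
```

arm_command(increments=[[0.6, 0, 0.5, -1.5, 0], [0.6, 0, 0.5, -1.5, 0], [0.6, 0, 0, 0, 0]])

```text
time: 11.82
ee_pos: [0.4914, -0.1215, 0.0554]
tool_rot: [3.129, -0.271, 0.0]
wrist_force: [0.8, 0.9, 2.3]
gripper_width: 0.0512
```

```bash
python3 snap.py p8
```

```text
11.8167 [ 0.4914 -0.1215  0.0554] [0.79 0.91 2.33]
ledge x,y of tcp -47.3 6.5
```

View pics/p8.png

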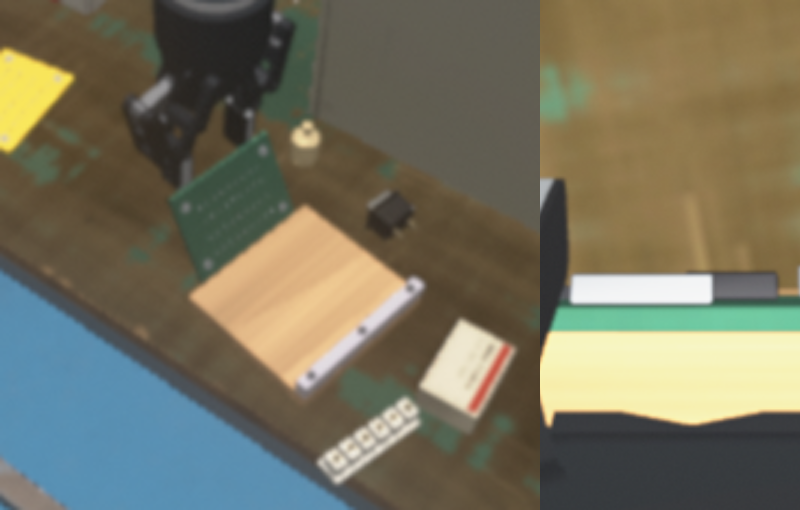

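arm_command(increments=[[0.6, 0, 2, -1, 0], [0.6, 0, 2, -1, 0], [0.6, 0, 2, -1, 0], [0.6, 0, 2, -1, 0], [0.6, 0, 0, 0, 0]])

```text
time: 12.33
ee_pos: [0.4905, -0.1293, 0.0599]
tool_rot: [3.129, -0.271, 0.002]
wrist_force: [0.3, 3.4, 5.4]
gripper_width: 0.0511
```

```bash
python3 snap.py p9
```

```text
12.3333 [ 0.4905 -0.1293  0.0599] [0.3  3.41 5.36]
ledge x,y of tcp -39.4 6.9
```

View pics/p9.png

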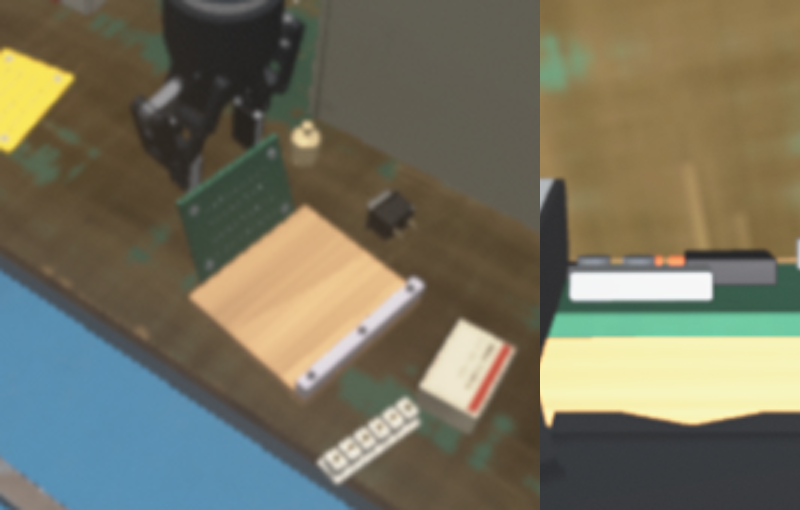

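About 80° now, leaning on the ledge. I continue forward gently.

arm_command(increments=[[0.6, 0, 1, -1, 0], [0.6, 0, 2, -0.8, 0], [0.6, 0, 2, -0.6, 0], [0.6, 0, 2, -0.4, 0], [0.6, 0, 2, 0, 0], [0.6, 0, 0, 0, 0]])

```text
time: 12.93
ee_pos: [0.488, -0.1383, 0.0617]
tool_rot: [3.129, -0.272, -0.001]
wrist_force: [0.4, 0.6, -0.6]
gripper_width: 0.0514
```

```bash
python3 snap.py p10
```

```text
12.9333 [ 0.488  -0.1383  0.0617] [ 0.4   0.62 -0.64]
ledge x,y of tcp -30.2 5.9
```

View pics/p10.png

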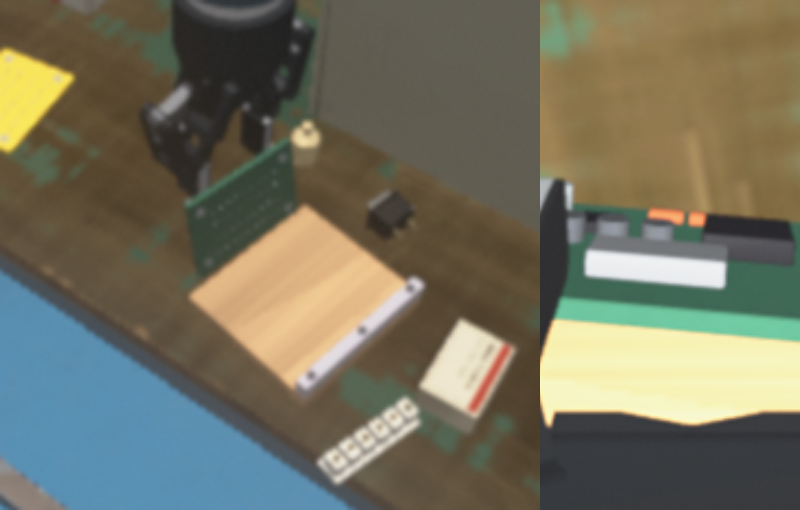

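Nearly upright with a slight yaw. I keep pushing near the top, following it downwards.

arm_command(increments=[[0.6, 0, 2, 0, 0], [0.6, 0, 2, 0.3, 0], [0.6, 0, 2, 0.5, 0], [0.6, 0, 2, 0.5, 0], [0.6, 0, 0, 0, 0]])

```text
time: 13.45
ee_pos: [0.4871, -0.1459, 0.0607]
tool_rot: [3.13, -0.272, 0.0]
wrist_force: [-0.8, 0.7, 0.7]
gripper_width: 0.0515
```

```bash
python3 snap.py p11
```

```text
13.45 [ 0.4871 -0.1459  0.0607] [-0.76  0.73  0.68]
ledge x,y of tcp -22.5 6.4
```

View pics/p11.png

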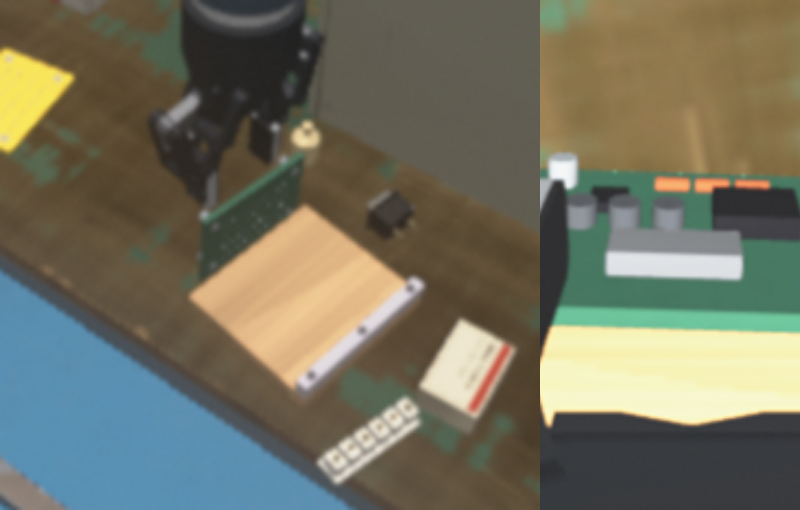

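arm_command(increments=[[0.6, 0, 2, 0.7, 0], [0.6, 0, 2, 0.7, 0], [0.6, 0, 2, 0.8, 0], [0.6, 0, 2, 1, 0], [0.6, 0, 2, 1, 0], [0.6, 0, 0, 0, 0]])

```text
time: 14.05
ee_pos: [0.4854, -0.1558, 0.0564]
tool_rot: [3.13, -0.272, 0.0]
wrist_force: [0.4, -0.5, -0.8]
gripper_width: 0.0516
```

```bash
python3 snap.py p12
```

```text
14.05 [ 0.4854 -0.1558  0.0564] [ 0.41 -0.52 -0.85]
ledge x,y of tcp -12.4 6.3
```

View pics/p12.png

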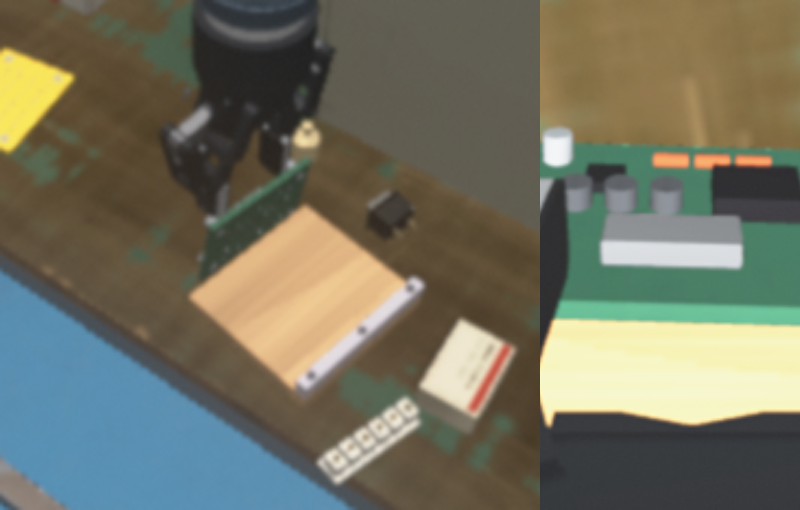

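arm_command(increments=[[0.6, 0, 2.5, 1, 0], [0.6, 0, 2.5, 1, 0], [0.6, 0, 2.5, 1.3, 0], [0.6, 0, 2.5, 1.5, 0], [0.6, 0, 0, 0, 0]])

```text
time: 14.57
ee_pos: [0.4834, -0.1657, 0.0515]
tool_rot: [3.13, -0.272, -0.001]
wrist_force: [-0.6, 0.8, 0.3]
gripper_width: 0.0511
```

```bash
python3 snap.py p13
```

```text
14.5667 [ 0.4834 -0.1657  0.0515] [-0.56  0.79  0.26]
ledge x,y of tcp -2.4 6.1
```

View pics/p13.png

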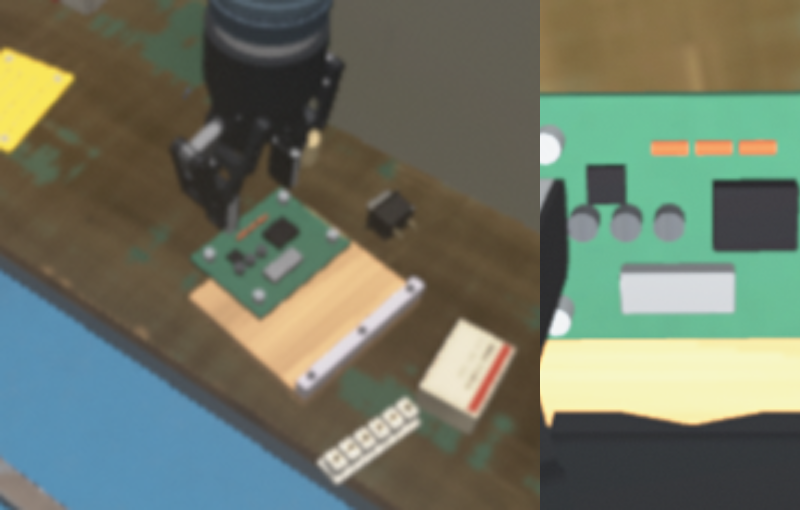

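The board has flipped, component side up, onto the ledge and overhangs the front a little. I measure it.

```bash
cat > w2.py <<'E'
from h import *
from w import meas
G=((62,55,40),(85,255,255));z=.017
a=np.load("sc.npy",allow_pickle=True).item();b=np.load("wr.npy",allow_pickle=True).item()
roi=(200+180//3,150+180//3,200+365//3,150+330//3)
def go(im,roi,n):
    hsv=cv2.cvtColor(im["frame"],cv2.COLOR_BGR2HSV);m=cv2.inRange(hsv,*G);k=np.zeros_like(m);k[roi[1]:roi[3],roi[0]:roi[2]]=255;m&=k
    m=cv2.morphologyEx(m,cv2.MORPH_CLOSE,np.ones((9,9)))
    c=max(cv2.findContours(m,cv2.RETR_EXTERNAL,cv2.CHAIN_APPROX_NONE)[0],key=cv2.contourArea)
    w=np.array([onz(im,u,v,z)[:2] for u,v in c[:,0]],np.float32)*1000
    w=(w-np.array([477,-167],np.float32))@np.array([[-.17,.985],[-.985,-.17]],np.float32)
    r=cv2.minAreaRect(w.astype(np.float32));print(n,"ledge frame",np.round(r[0],1),np.round(r[1],1),round(r[2],1),np.round(cv2.boxPoints(r)).tolist())
go(a,roi,"scene")
E
python3 w2.py
```

```text
scene ledge frame [17.6  6. ] [67.  93.1] 0.3 [[-16.0, 52.0], [-16.0, -41.0], [51.0, -40.0], [51.0, 53.0]]
```

arm_command(increments=[[0.6, 0, -10, -2, 0], [0.6, 0, -10, 0, 0], [0.6, 0, -10, 0, 0], [0.6, 0, -10, 0, 0], [0.6, 0, 0, 10, 0], [0.6, 0, 0, 10, 0], [0.6, 0, 0, 10, 0], [0.6, 0, 0, 10, 0], [0.6, 0, 0, 2, 0], [0.6, 0, 0, 0, 0], [0.6, 0, 0, 0, 0]])

```text
time: 15.58
ee_pos: [0.4902, -0.126, 0.0114]
tool_rot: [-3.13, 0.272, 0.001]
wrist_force: [0.2, -0.7, -0.1]
gripper_width: 0.0514
```

```bash
python3 snap.py p14; python3 w2.py
```

```text
15.5833 [ 0.4902 -0.126   0.0114] [ 0.22 -0.74 -0.07]
ledge x,y of tcp -42.6 6.0
scene ledge frame [17.6  6. ] [67.  93.1] 0.3 [[-16.0, 52.0], [-16.0, -41.0], [51.0, -40.0], [51.0, 53.0]]
```

View pics/p14.png

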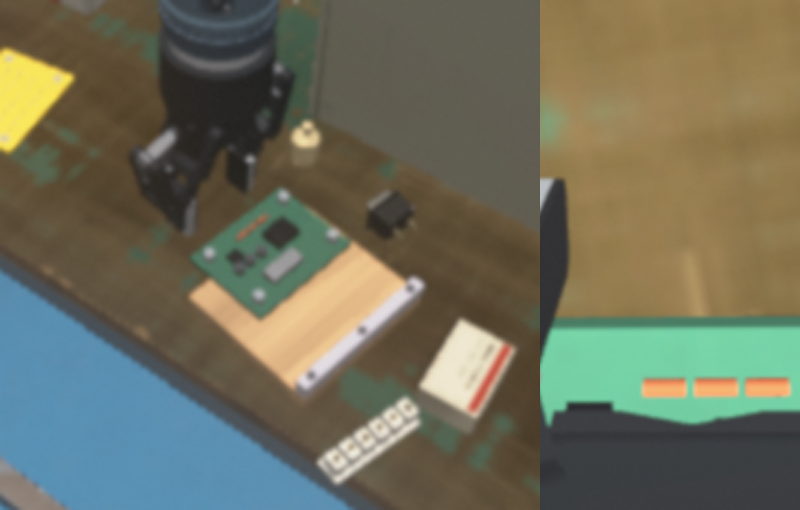

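The fingers are clear behind the board's edge at low height and the board lies square. I push it along the ledge.

arm_command(increments=[[0.6, 0, 4, 0, 0], [0.6, 0, 4, 0, 0], [0.6, 0, 4, 0, 0], [0.6, 0, 4, 0, 0], [0.6, 0, 4, 0, 0], [0.6, 0, 4, 0, 0], [0.6, 0, 4, 0, 0], [0.6, 0, 4, 0, 0], [0.6, 0, 4, 0, 0], [0.6, 0, 4, 0, 0], [0.6, 0, 4, 0, 0], [0.6, 0, 4, 0, 0], [0.6, 0, 4, 0, 0], [0.6, 0, 0, 0, 0]])

```text
time: 16.85
ee_pos: [0.4816, -0.178, 0.0119]
tool_rot: [3.129, -0.272, 0.0]
wrist_force: [0.5, -0.3, 1.5]
gripper_width: 0.0514
```

```bash
sed -i 's/^roi=.*/roi=(260,205,345,275)/' w2.py; python3 snap.py p15; python3 w2.py
```

```text
16.85 [ 0.4816 -0.178   0.0119] [ 0.46 -0.33  1.49]
ledge x,y of tcp 10.0 6.4
scene ledge frame [55.9  5.2] [67.6 89.3] 0.2 [[22.0, 50.0], [22.0, -40.0], [90.0, -39.0], [90.0, 50.0]]
```

View pics/p15.png

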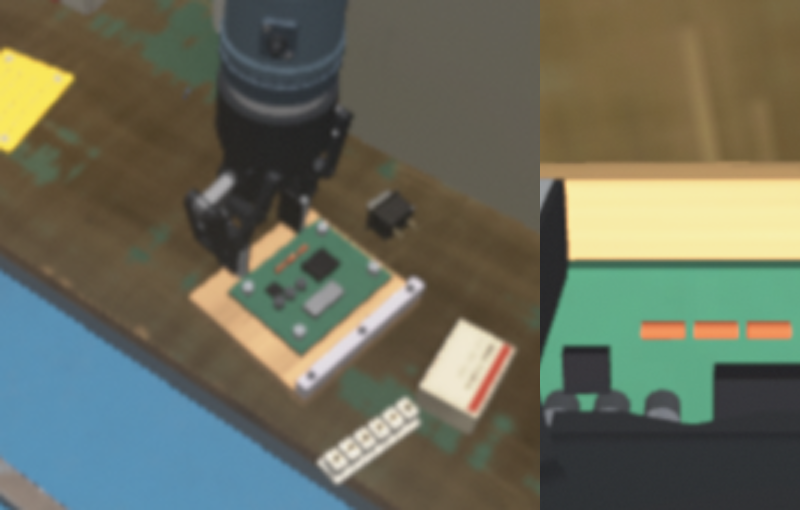

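Board is square, with about 8–10 mm left. I creep up until contact.

arm_command(increments=[[0.6, 0, 2, 0, 0], [0.6, 0, 2, 0, 0], [0.6, 0, 2, 0, 0], [0.6, 0, 0, 0, 0]])

```text
time: 17.28
ee_pos: [0.4803, -0.1833, 0.0117]
tool_rot: [3.129, -0.271, -0.001]
wrist_force: [0.1, -0.4, -0.3]
gripper_width: 0.0515
```

arm_command(increments=[[0.6, 0, 1, 0, 0], [0.6, 0, 1, 0, 0], [0.6, 0, 0, 0, 0]])

```text
time: 17.53
ee_pos: [0.4801, -0.1851, 0.0117]
tool_rot: [3.13, -0.271, -0.0]
wrist_force: [-0.1, -0.1, -0.8]
gripper_width: 0.051
```

arm_command(increments=[[0.6, 0, 1, 0, 0], [0.6, 0, 1, 0, 0], [0.6, 0, 0, 0, 0]])

```text
time: 17.78
ee_pos: [0.4799, -0.1871, 0.0118]
tool_rot: [3.13, -0.271, -0.0]
wrist_force: [0.1, -0.6, 0.2]
gripper_width: 0.0511
```

```bash
python3 snap.py p16; python3 w2.py
```

```text
17.7833 [ 0.4799 -0.1871  0.0118] [ 0.11 -0.6   0.21]
ledge x,y of tcp 19.3 6.2
scene ledge frame [65.9  5.1] [89.4 66.5] 89.5 [[32.0, -39.0], [99.0, -40.0], [100.0, 50.0], [33.0, 50.0]]
```

View pics/p16.png

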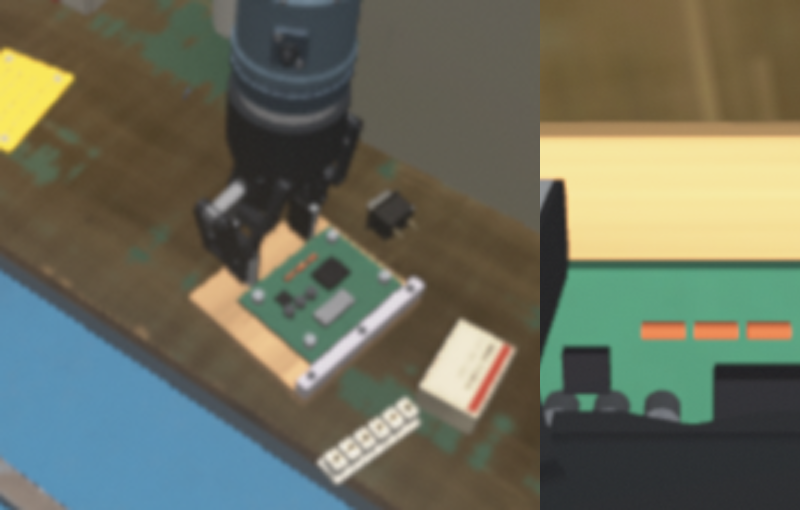

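arm_command(increments=[[0.6, 0, 1, 0, 0], [0.6, 0, 0, 0, 0]])

```text
time: 18.05
ee_pos: [0.4798, -0.188, 0.0118]
tool_rot: [3.13, -0.271, 0.0]
wrist_force: [-0.2, 0.8, -0.1]
gripper_width: 0.0516
```

arm_command(increments=[[0.6, 0, 1, 0, 0], [0.6, 0, 0, 0, 0]])

```text
time: 18.22
ee_pos: [0.4796, -0.189, 0.0118]
tool_rot: [3.13, -0.271, 0.0]
wrist_force: [0.1, 0.2, 0.2]
gripper_width: 0.0516
```

arm_command(increments=[[0.6, 0, 1, 0, 0], [0.6, 0, 0, 0, 0]])

```text
time: 18.38
ee_pos: [0.4794, -0.1899, 0.0118]
tool_rot: [-3.13, 0.271, -0.0]
wrist_force: [0.9, 0.6, -0.2]
gripper_width: 0.0513
```

arm_command(increments=[[0.6, 0, 1, 0, 0], [0.6, 0, 0, 0, 0]])

```text
time: 18.55
ee_pos: [0.4791, -0.1902, 0.0117]
tool_rot: [-3.128, 0.27, 0.0]
wrist_force: [0.8, 2.9, 0.9]
gripper_width: 0.0513
```

arm_command(increments=[[0.6, 0, 1, 0, 0], [0.6, 0, 0, 0, 0]])

```text
time: 18.72
ee_pos: [0.4791, -0.1904, 0.0117]
tool_rot: [-3.127, 0.269, -0.0]
wrist_force: [2.2, 6.1, 2.6]
gripper_width: 0.0514
```

```bash
python3 snap.py p17; python3 w2.py
```

```text
18.7167 [ 0.4791 -0.1904  0.0117] [2.16 6.13 2.64]
ledge x,y of tcp 22.6 6.0
scene ledge frame [67.3  4.9] [63.8 89.3] 0.5 [[35.0, 49.0], [36.0, -40.0], [100.0, -39.0], [99.0, 50.0]]
```

View pics/p17.png

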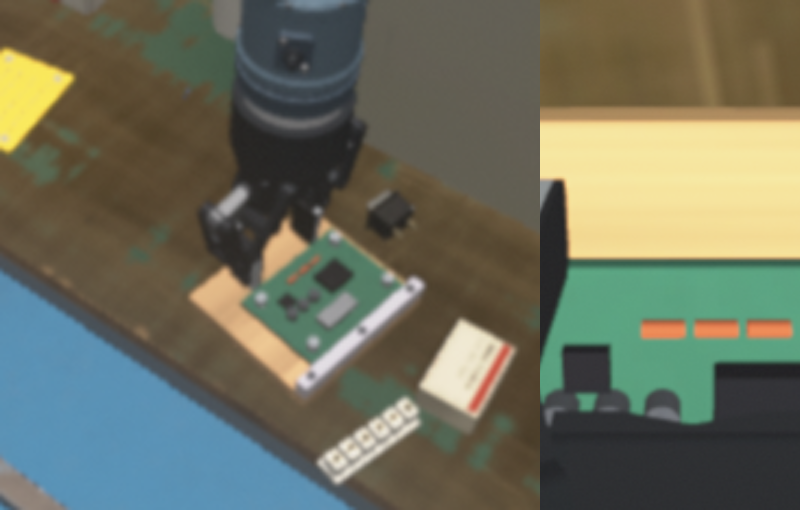

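The board is firmly against the fence (6 N). I back straight off, lift, move away and check.

arm_command(increments=[[0.6, 0, -2, 0, 0], [0.6, 0, -3, 0, 0], [0.6, 0, -8, 0, 0], [0.6, 0, -15, 0, 0], [0.6, 0, -15, -5, 0], [0.6, 0, -10, -20, 0], [0.6, 0, -20, -25, 0], [0.6, 0, -20, -25, 0], [0.6, 0, -20, -25, 0], [0.6, 0, -20, -25, 0], [0.6, 0, -20, -25, 0], [0.6, 0, 0, 0, 0], [0.6, 0, 0, 0, 0]])

```text
time: 19.9
ee_pos: [0.5069, -0.0405, 0.1634]
tool_rot: [3.129, -0.267, 0.007]
wrist_force: [0.0, -0.1, -0.4]
gripper_width: 0.0514
```

```bash
python3 snap.py p18; python3 w2.py; python3 - <<'E'
from h import *
b=np.load("wr.npy",allow_pickle=True).item();cv2.imwrite("pics/w18.png",b["frame"])
im=manip.get_image("top");a=np.load("top0.npy",allow_pickle=True).item()
d=cv2.absdiff(im["frame"],a["frame"]);cv2.imwrite("pics/t18.png",np.hstack([cv2.resize(x["frame"][130:250,240:390],None,fx=2.6,fy=2.6) for x in (a,im)]))
E
```

```text
19.9 [ 0.5069 -0.0405  0.1634] [ 0.01 -0.05 -0.39]
ledge x,y of tcp -129.7 7.9
scene ledge frame [67.8  5. ] [62.5 89.2] 0.1 [[36.0, 50.0], [37.0, -40.0], [99.0, -40.0], [99.0, 50.0]]
```

View pics/p18.png

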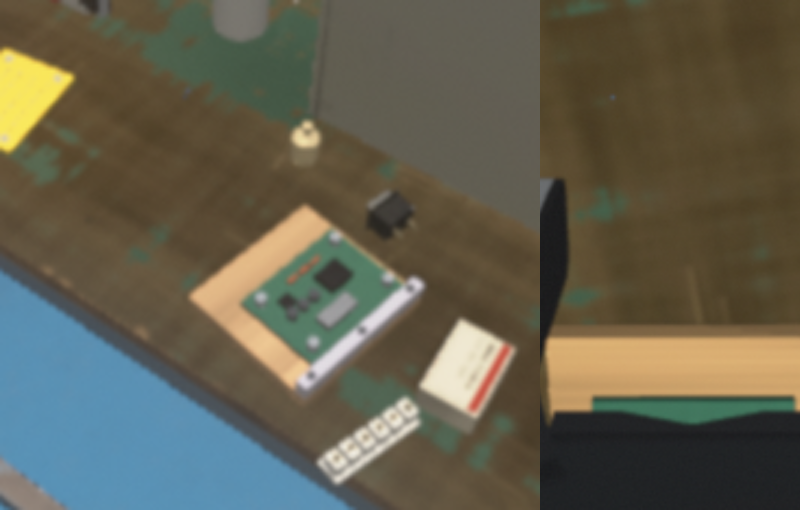

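View pics/w18.png

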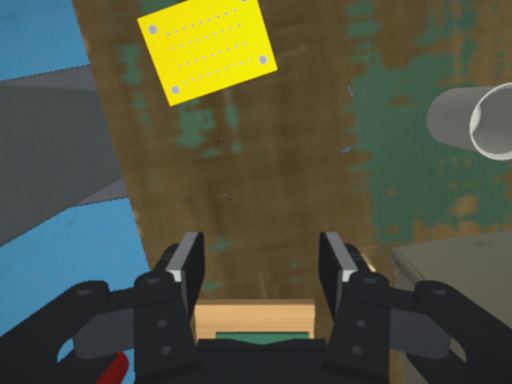

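View pics/t18.png

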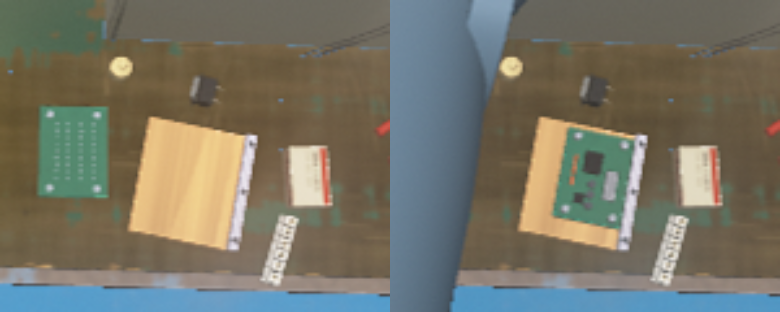

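Component side is up, the edge is flush along the fence, and the other things are unmoved. I hand in.

```bash
python3 -c "
from h import *
o=manip.get_obs();print(o['time'],o['joint_vel'].round(3),o['wrist_force'].round(2));print(manip.sign_off())"
```

```text
20.05 [-0.01   0.007 -0.008  0.002  0.003 -0.001] [ 0.09 -0.58 -0.43]
the job is handed in; nothing more can be done
None
```

I handed the job in at about 20 s. The green board lies flipped on the ledge, component side up, with its long edge against the fence. I pushed it with two fingertips against the ledge front, carried its edge up by friction to tip it on edge, and tipped it over onto the ledge. I then pushed it along until it met the fence with about 6 N.

- **Board pose:** the last pictures show it parallel to the fence within about 0.5° by contour fit, with its centre about 5 mm off the ledge's middle line.
- **Distance to the fence:** the fingers moved about 101 mm from first pressing the board against the ledge front to first meeting the fence. That puts the board centre at about 65 mm, as intended.
- **One disagreement:** the final contour gave a centre at about 67.8 mm. It measured the board only 62 mm wide instead of 70 mm, so I trusted the travel and the contact force instead.
- **Other things:** by eye in the before-and-after top views, the weight, switch, carton and terminal strip have not moved. The arm is clear of everything, with only noise-level force on the wrist.
- **Not measured:** I judged the tip-up and flip steps from pictures only. I did not measure the board's exact tilt or its contact force with the ledge.

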